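# Load the router's tool carrier in mirrored order

## Robot

A 6-joint arm with a two-finger parallel gripper is mounted at the origin on the work surface. World frame = base frame: x ahead of the robot, y to its left, z up, the work surface at z = 0. Lengths are in mm, angles in rad, forces in N, time in s.
With the tool pointing down it reaches from about 275 to 1000 mm from the base axis. Payload 8.4 kg.
Tool frame: the origin (TCP) lies between the finger pads; the fingertips stand r.finger_overhang ahead of it and the grasp point (between the pads) is the TCP (r.finger_overhang is the distance from the TCP to the fingertips, in mm); z points along the fingers, y is the line along which they close (so a half turn about z gives the same grasp; the last joint's range is limited). The gripper opens to 85 mm and grips with 20 to 120 N. Pads are 22 mm wide; open, the fingers measure 114 mm over their backs; the gripper's body (76 mm by 85 mm) begins 54 mm behind the grasp point. The pads swing forward as they close: fully open they stand 13 mm farther back than shut.
Start: joints at [1.254, 0.353, 1.633, -0, 1.155, -0.002], TCP at [193.515, 594.289, 250.281] pointing down, gripper open.
Joint ranges: [-2.63, 2.63], [-0.92, 2.1], [0.06, 2.66], [-1.3, 4.44], [0, 2.69], [-3.02, 3.02]. Speed limits (rad/s): [2.22, 2.22, 2.79, 3.14, 3.14, 3.14].

## Interface

Orientations are given as [roll, pitch, yaw] about the fixed x, y, z axes, in that order (R = Rz(yaw) Ry(pitch) Rx(roll)).
In Python, from rig import r, cams, sign_off gives the robot as it stands.
- The arm moves only by the shell command python3 -m crank 'ROWS' [FORCE]. ROWS is JSON, a list of rows, each a list of 7 numbers: the shift along the tool's x, y, z in m, then the turn, a rotation vector about the tool's x, y, z in rad, then the closure, from 0 (fully open) to 1 (shut). In form: [[dx, dy, dz, ax, ay, az, gripper], ...]. A call has 1 to 5 rows; each row is the pose to reach, as a shift and turn from the pose commanded when the call began, along the tool's axes at that moment; what a row does not reach only later rows make up. A row lasts 1/10 s, in which the tool goes at most 50 mm and 8.59 degrees, less where a joint would pass 70% of its speed; a pose out of reach is approached as far as the arm can. A call with a gripper value outside its range is refused whole. The fingers move at their own pace and stop on an object; FORCE is the grip in N (left out, the last holds). Time passes only in rows, so rows that repeat a pose let the fingers close. It gives the time, the measured TCP pose, the force, the opening and the grip force at its end, in the units of the state.
- r.sense(): the state, without advancing time (a new reading comes with each control period).
- cams.grab_frame(name): name is "scene" or "top"; returns a dict with "image" (420x560x3 uint8, red, green, blue), "fx", "fy", "cx", "cy" (pixels), "position" and "orientation" of the camera in the world. Camera axes: x right, y down, z forward; pixel columns grow to the right and rows downward; lengths in mm; the calibration is good to about 2 mm. A picture is of the moment at which its call begins. There is no depth.
- sign_off(): hands the job in; it is judged then, once.
The state is a dict: "clock": time; "qpos": joint angles; "qvel": joint speeds; "joint_efforts": joint torques, N m; "eef_pos": TCP position; "tcp_rot": TCP orientation; "contact_force": force on the tool from outside, world axes, zero at the start; "wrist_torque": the same for the moment, N m; "opening": opening from 0.0 (shut) to 1.0 (fully open); "grasp_force": force on a finger pad.
Only numpy, scipy, OpenCV 4.12 (cv2) and the standard library are available. Lean on these libraries where they do the work, as an engineer would, in place of code of your own. Each camera call takes 0.05 s, during which the arm holds its last target. There are 200 camera calls.

## Task

Move the four tool holders, cutter up, from the sockets on the plywood board to the sockets of the aluminium tool carrier, in reverse order: the carrier goes into the machine turned round, so the tool now furthest left on the board belongs in the carrier's rightmost socket, the second from the left in the second from the right, and so on (left and right as the robot sees them). Keep the tools upright, lower each one into its socket rather than dropping it, and leave all four fully seated and let go.

Things in the scene. Friction and masses are not known exactly. Their poses are not given: they have to be found in the camera images.
- drill_mid (a point): The drill: steel tool holder standing cutter up. From the foot: taper 26 mm high (22 to 30 mm wide), flange 46 wide x 8 high, bright round collar 40 wide x 44 high (grip here), then a thin drill 8 mm wide; 100 mm tall, 0.3-0.55 kg. Point: on the axis, 58 mm above the foot, 24 above the flange, 20 below the collar's top. z up; any yaw; cutter black
- straight_mid (a point): The straight cutter: steel tool holder standing cutter up. From the foot: taper 26 mm high (22 to 30 mm wide), flange 46 wide x 8 high, bright round collar 40 wide x 44 high (grip here), then a stout cylinder 22 mm wide with two blades; 100 mm tall, 0.3-0.55 kg. Point: on the axis, 58 mm above the foot, 24 above the flange, 20 below the collar's top. z up; any yaw; cutter black
- disc_mid (a point): The disc cutter: steel tool holder standing cutter up. From the foot: taper 26 mm high (22 to 30 mm wide), flange 46 wide x 8 high, bright round collar 40 wide x 44 high (grip here), then a toothed disc 40 mm wide on a thin stem; 100 mm tall, 0.3-0.55 kg. Point: on the axis, 58 mm above the foot, 24 above the flange, 20 below the collar's top. z up; any yaw; cutter black
- bar_mid (a point): The bar cutter: steel tool holder standing cutter up. From the foot: taper 26 mm high (22 to 30 mm wide), flange 46 wide x 8 high, bright round collar 40 wide x 44 high (grip here), then a flat bar 38 x 9 mm lying crosswise on a thin stem; 100 mm tall, 0.3-0.55 kg. Point: on the axis, 58 mm above the foot, 24 above the flange, 20 below the collar's top. z up; any yaw; cutter black
- socket_drill: The grey plastic block the drill stands in at the start, fixed on the board: 60 x 60 x 30 mm high, round hole 38 mm wide, 27 deep; the tool's flange rests on its top. Origin: centre of its underside; axes parallel to the board's. All four blocks look alike
- socket_straight: The grey plastic block the straight cutter stands in at the start, fixed on the board: 60 x 60 x 30 mm high, round hole 38 mm wide, 27 deep; the tool's flange rests on its top. Origin: centre of its underside; axes parallel to the board's. All four blocks look alike
- socket_disc: The grey plastic block the disc cutter stands in at the start, fixed on the board: 60 x 60 x 30 mm high, round hole 38 mm wide, 27 deep; the tool's flange rests on its top. Origin: centre of its underside; axes parallel to the board's. All four blocks look alike
- socket_bar: The grey plastic block the bar cutter stands in at the start, fixed on the board: 60 x 60 x 30 mm high, round hole 38 mm wide, 27 deep; the tool's flange rests on its top. Origin: centre of its underside; axes parallel to the board's. All four blocks look alike
- board: Plywood board, fixed, 84 x 310 x 20 mm, with the tools' four socket blocks in a row along its y axis at +105, +35, -35, -105 mm (which tool is where varies). Origin: centre of its underside, on the bench. z up; y along the row, pointing to the robot's left within 0.25 rad. May be the nearer or farther rack
- carrier: Aluminium tool carrier to fill, fixed, 84 x 310 x 20 mm, 50 mm high lips at its ends; four empty sockets like the board's, on its y axis at +105, +35, -35, -105 mm, tops 50 mm above the origin. Origin: centre of its underside, on the bench. z up; y along the row, to the robot's left within 0.25 rad. A seated tool's point is 82 mm above the origin; the taper has 4 to 8 mm of play in the hole

How it is judged (in metres and radians):
At the end, for the whole second after the job is handed in: Every tool stands in the carrier socket that mirrors its starting socket on the board: its point within 12 mm of that socket's axis along and across the carrier, 82 mm (within 6 mm) above the carrier's origin, leaning less than 8 degrees, at rest and let go (((y of socket_drill in the frame of board between 0.09 and 0.12 m and y of drill_mid in the frame of carrier between -0.117 and -0.093 m) or (y of socket_drill in the frame of board between 0.02 and 0.05 m and y of drill_mid in the frame of carrier between -0.047 and -0.023 m) or (y of socket_drill in the frame of board between -0.05 and -0.02 m and y of drill_mid in the frame of carrier between 0.023 and 0.047 m) or (y of socket_drill in the frame of board between -0.12 and -0.09 m and y of drill_mid in the frame of carrier between 0.093 and 0.117 m)) and x of drill_mid in the frame of carrier between -0.012 and 0.012 m and z of drill_mid in the frame of carrier between 0.076 and 0.088 m and angle between each of drill_mid, straight_mid, disc_mid, bar_mid's own z axis and vertical below 0.14 rad and linear speed of each of drill, straight, disc, bar below 0.02 m/s and ((y of socket_straight in the frame of board between 0.09 and 0.12 m and y of straight_mid in the frame of carrier between -0.117 and -0.093 m) or (y of socket_straight in the frame of board between 0.02 and 0.05 m and y of straight_mid in the frame of carrier between -0.047 and -0.023 m) or (y of socket_straight in the frame of board between -0.05 and -0.02 m and y of straight_mid in the frame of carrier between 0.023 and 0.047 m) or (y of socket_straight in the frame of board between -0.12 and -0.09 m and y of straight_mid in the frame of carrier between 0.093 and 0.117 m)) and x of straight_mid in the frame of carrier between -0.012 and 0.012 m and z of straight_mid in the frame of carrier between 0.076 and 0.088 m and ((y of socket_disc in the frame of board between 0.09 and 0.12 m and y of disc_mid in the frame of carrier between -0.117 and -0.093 m) or (y of socket_disc in the frame of board between 0.02 and 0.05 m and y of disc_mid in the frame of carrier between -0.047 and -0.023 m) or (y of socket_disc in the frame of board between -0.05 and -0.02 m and y of disc_mid in the frame of carrier between 0.023 and 0.047 m) or (y of socket_disc in the frame of board between -0.12 and -0.09 m and y of disc_mid in the frame of carrier between 0.093 and 0.117 m)) and x of disc_mid in the frame of carrier between -0.012 and 0.012 m and z of disc_mid in the frame of carrier between 0.076 and 0.088 m and ((y of socket_bar in the frame of board between 0.09 and 0.12 m and y of bar_mid in the frame of carrier between -0.117 and -0.093 m) or (y of socket_bar in the frame of board between 0.02 and 0.05 m and y of bar_mid in the frame of carrier between -0.047 and -0.023 m) or (y of socket_bar in the frame of board between -0.05 and -0.02 m and y of bar_mid in the frame of carrier between 0.023 and 0.047 m) or (y of socket_bar in the frame of board between -0.12 and -0.09 m and y of bar_mid in the frame of carrier between 0.093 and 0.117 m)) and x of bar_mid in the frame of carrier between -0.012 and 0.012 m and z of bar_mid in the frame of carrier between 0.076 and 0.088 m); the robot touches nothing.
It fails at once if a tool is tipped or knocked over (leans more than 45 degrees) (angle between any of drill_mid, straight_mid, disc_mid, bar_mid's own z axis and vertical above 0.785 rad).
It fails at once if a tool is dropped: it moves faster than 0.55 m/s while less than 20 mm above its seated height ((z of drill_mid in the frame of carrier below 0.102 m and linear speed of drill above 0.55 m/s) or (z of straight_mid in the frame of carrier below 0.102 m and linear speed of straight above 0.55 m/s) or (z of disc_mid in the frame of carrier below 0.102 m and linear speed of disc above 0.55 m/s) or (z of bar_mid in the frame of carrier below 0.102 m and linear speed of bar above 0.55 m/s)).
It also fails if it takes over 104 s, if anything falls off the work surface, if the arm or the gripper's body presses on something with over 40 N, if the wrist force passes 120 N, or if a joint passes its speed limit or range.

## Working session

There is one attempt and no reset: what is moved stays moved. The work goes in short steps, Python scripts to look and compute and a shell command to move; the robot and the scene stay as the last step left them, time stands still between calls to the robot, and variables do not carry over. Pictures are saved under pics/ and viewed, at most 14 in all, crops included, and the job is handed in when it is done.

```bash
ls; mkdir -p pics
python3 - <<'E'
from rig import r,cams
import cv2
print(r.sense(), r.finger_overhang)
for n in("scene","top"):
    f=cams.grab_frame(n); cv2.imwrite(f"pics/{n}0.png",f["image"][:,:,::-1]); print({k:v for k,v in f.items() if k!="image"})
E
```

```text
pics
{'clock': 0.0, 'qpos': array([ 1.25360336e+00,  3.53622002e-01,  1.63413645e+00,  4.65852118e-06,
        1.15516820e+00, -2.36344129e-03]), 'qvel': array([ 0.00106067, -0.00123913, -0.00050159, -0.00033364, -0.00060929,
        0.00059265]), 'joint_efforts': array([-2.36586551e-03, -6.05241680e+01, -3.42067230e+01, -1.96242017e-04,
        9.30967683e-03, -6.60091757e-06]), 'eef_pos': array([193.37381686, 593.87050611, 249.57698725]), 'tcp_rot': array([-3.14025867e+00, -7.41221270e-06,  2.82676124e+00]), 'contact_force': array([ 0.0730483 ,  0.3016426 , -0.42067808]), 'wrist_torque': array([-0.0045273 , -0.0271179 , -0.03415725]), 'grasp_force': 0.0, 'opening': 1.0009779265903533} 19.0
{'fx': 408.9608552741365, 'fy': 408.9608552741365, 'cx': 281.9126343536634, 'cy': 209.31749676225152, 'position': array([ 850.26773065, -366.39146052,  540.2453154 ]), 'orientation': array([-2.31220101, -0.00958844,  0.72884284])}
{'fx': 418.3868357034086, 'fy': 418.3868357034086, 'cx': 283.490021086814, 'cy': 204.56998248564688, 'position': array([500.64107867,  -6.17199398, 723.42892153]), 'orientation': array([-3.03524938, -0.02004105, -1.56035154])}
```

View pics/scene0.png

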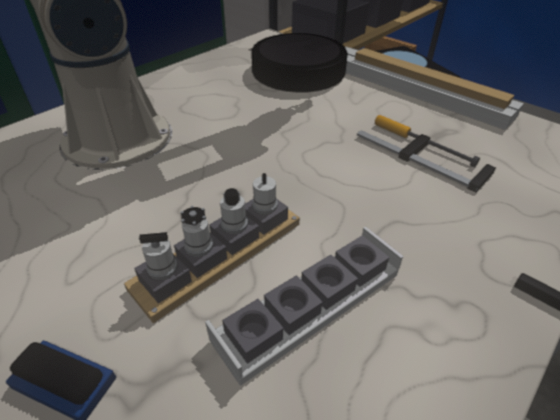

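View pics/top0.png

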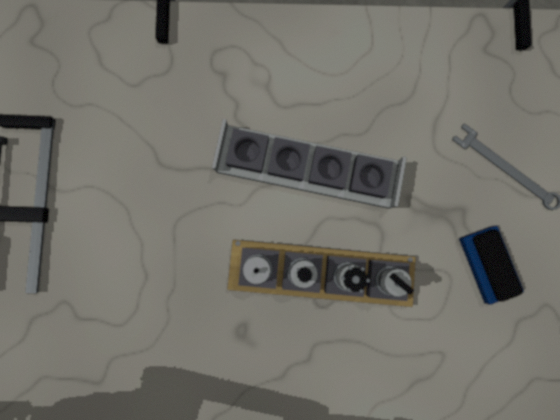

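The board (tools) is nearer the robot. From left to right it holds drill, straight, disc, bar, at about (257,268), (303,273), (352,278) and (397,282) in the top view. The empty carrier holes are near (248,149), (290,157), (331,167) and (373,175). Next I'll measure from both views.

```bash
cat > h.py <<'E'
import numpy as np,cv2
from scipy.spatial.transform import Rotation as R
from rig import r,cams
def ray(f,px):
    d=R.from_euler('xyz',f["orientation"]).as_matrix()@np.array([(px[0]-f["cx"])/f["fx"],(px[1]-f["cy"])/f["fy"],1]); return np.array(f["position"]),d/np.linalg.norm(d)
def plane(f,px,z):
    p,d=ray(f,px); return p+d*(z-p[2])/d[2]
def tri(fa,a,fb,b):
    p,d=ray(fa,a);q,e=ray(fb,b)
    s=np.linalg.lstsq(np.c_[d,-e],q-p,rcond=None)[0]
    A=p+s[0]*d;B=q+s[1]*e; return (A+B)/2,np.linalg.norm(A-B)
E
python3 - <<'E'
import cv2,numpy as np
s=cv2.imread("pics/scene0.png");t=cv2.imread("pics/top0.png")
a=cv2.resize(t[115:310,210:425],None,fx=3.7,fy=3.0,interpolation=cv2.INTER_CUBIC)
a=cv2.resize(t[120:305,215:415],None,fx=4,fy=3.2) if 0 else cv2.resize(t[120:305,215:415],None,fx=3.2,fy=3.2,interpolation=cv2.INTER_CUBIC)
b=cv2.resize(s[165:365,120:405],None,fx=2.8,fy=2.8,interpolation=cv2.INTER_CUBIC)
g=lambda x:np.clip(255*(x/255.)**.6,0,255).astype('uint8')
cv2.imwrite("pics/ct.png",g(a));cv2.imwrite("pics/cs.png",g(b))
# dark blobs, candidates for hole
for n,im,roi in(("top",t,(120,210,215,415)),("scene",s,(220,365,200,405))):
    y0,y1,x0,x1=roi; G=cv2.cvtColor(im,cv2.COLOR_BGR2GRAY)[y0:y1,x0:x1]
    for th in(40,50,60,70):
        c,_=cv2.findContours((G<th).astype('uint8'),cv2.RETR_EXTERNAL,cv2.CHAIN_APPROX_NONE)
        print(n,th,[(np.round(np.array(e[0])+[x0,y0],1).tolist(),np.round(e[1],1).tolist()) for k in c if 80<cv2.contourArea(k)<1500 for e in [cv2.fitEllipse(k)]])
E
```

```text
top 40 [([286.0, 151.7], [8.6, 20.1]), ([243.0, 144.2], [8.7, 21.8])]
top 50 [([371.4, 175.1], [21.3, 23.0]), ([329.6, 166.4], [21.5, 23.2]), ([287.3, 157.1], [22.0, 23.0]), ([244.6, 148.1], [20.5, 23.5])]
top 60 [([371.7, 175.0], [25.3, 26.6]), ([340.8, 194.2], [27.5, 33.6]), ([329.9, 166.3], [25.3, 26.3]), ([288.1, 157.5], [25.7, 26.1]), ([263.3, 175.2], [23.9, 25.1]), ([245.7, 148.7], [24.4, 25.3])]
top 70 [([369.9, 176.6], [41.6, 44.8]), ([329.0, 168.2], [41.8, 42.4]), ([287.9, 159.6], [39.9, 42.2]), ([247.0, 151.3], [42.3, 43.0])]
scene 40 []
scene 50 [([227.7, 588.6], [126.0, 474.6]), ([252.1, 324.9], [19.1, 23.8]), ([303.2, 304.4], [32.8, 91.7]), ([226.6, 244.0], [29.8, 69.2])]
scene 60 [([253.0, 323.1], [20.4, 28.1]), ([293.1, 298.3], [18.8, 26.4]), ([329.4, 275.2], [16.7, 24.9]), ([362.3, 253.5], [12.4, 24.6]), ([232.9, 241.0], [34.1, 85.8])]
scene 70 [([252.9, 322.8], [23.4, 30.3]), ([293.1, 297.8], [21.8, 28.1]), ([329.3, 275.0], [19.4, 26.8]), ([362.0, 254.4], [17.3, 25.1]), ([231.9, 265.9], [3.6, 171.3]), ([233.0, 241.0], [36.0, 82.6])]
```

View pics/ct.png

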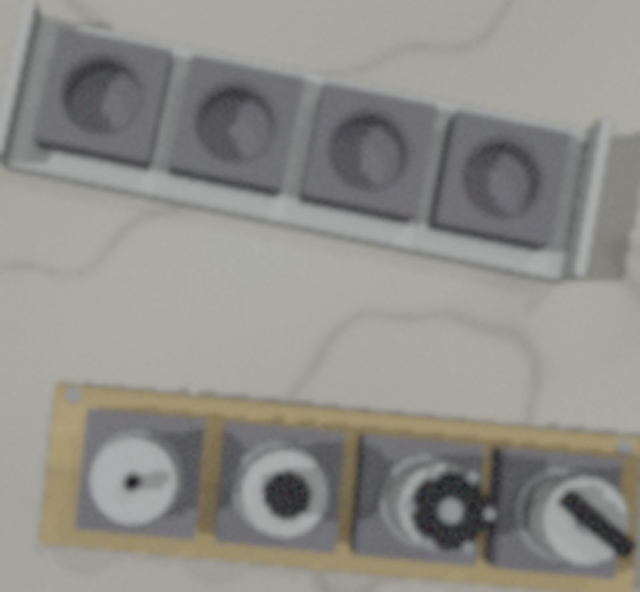

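View pics/cs.png

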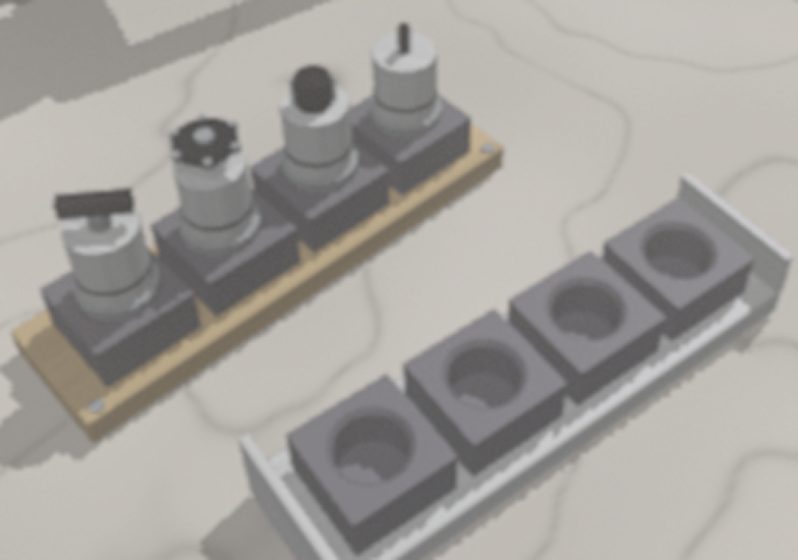

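The crops show clear hole rims in both views. They also show the collar tops of drill, straight and bar, and the board's screws. I'll triangulate these.

Run:
```python
from h import *
t=cams.grab_frame("top");s=cams.grab_frame("scene")
T=lambda a:np.array(a)/3.2+[215,120]
S=lambda a:np.array(a)/2.8+[120,165]
def go(n,a,b,z):
    p,e=tri(t,T(a),s,S(b)); print(n,p.round(1),"miss",round(e,1),"top@z",plane(t,T(a),z).round(1)[:2],"scene@z",plane(s,S(b),z).round(1)[:2])
for n,a,b in((1,(102,97),(679,251)),(2,(236,124),(587,309)),(3,(368,152),(485,378)),(4,(502,177),(372,446))): go(n,a,b,50)
for n,a,b in(("drill",(132,480),(405,55)),("straight",(285,492),(316,103)),("bar",(586,519),(104,234))): go(n,a,b,102)
for n,a,b in(("screwL",(73,395),(488,149)),("screwR",(624,445),(96,406))): go(n,a,b,20)
```

```text
1 [662.   42.5  49.7] miss 1.5 top@z [661.3  42. ] scene@z [662.7  42.9]
2 [648.7 -26.3  50.5] miss 1.3 top@z [648.3 -26.7] scene@z [648.9 -25.5]
3 [635.5 -94.7  47. ] miss 0.5 top@z [634.7 -94.5] scene@z [637.  -96.2]
4 [ 622.4 -163.1   51. ] miss 0.2 top@z [ 622.7 -163.2] scene@z [ 621.9 -162.8]
drill [470.1  21.2 100.4] miss 0.4 top@z [470.  21.] scene@z [471.7  20. ]
straight [465.8 -48.7 104.5] miss 1.1 top@z [465.3 -49.2] scene@z [464.  -46.6]
bar [ 454.6 -188.2   98.9] miss 1.8 top@z [ 454.3 -188. ] scene@z [ 458.1 -188.9]
screwL [509.8  56.1  22.1] miss 0.5 top@z [509.6  56.2] scene@z [508.6  58. ]
screwR [ 486.4 -231.8   24.3] miss 1.0 top@z [ 486.6 -232.8] scene@z [ 482.9 -231. ]
```

Heights agree with the text (holes about 50, collar tops about 100), and the pitch comes out at 70. Disc by interpolation is (460,-118). Now I'll approach, with the tool's y axis turned to world x.

```bash
python3 -m crank '[[-0.032,-0.033,0.0,0,0,0.12,0],[-0.064,-0.066,0.0,0,0,0.24,0],[-0.096,-0.1,0.0,0,0,0.36,0],[-0.128,-0.133,0.0,0,0,0.48,0],[-0.16,-0.166,0.0,0,0,0.6,0]]' 60; python3 -c "
from rig import r;import numpy as np
s=r.sense();y=s['tcp_rot'][2];d=np.array([470,21])-s['eef_pos'][:2]
print(s,np.cos(y)*d[0]+np.sin(y)*d[1],np.sin(y)*d[0]-np.cos(y)*d[1],y-np.pi/2)"
```

```text
clock: 0.7
eef_pos: [294.6, 385.2, 250.2]
tcp_rot: [3.142, 0.0, 2.222]
contact_force: [0.9, -0.1, 0.9]
opening: 0.998
grasp_force: 0.0
{'clock': 0.7, 'qpos': array([ 9.14824270e-01,  1.33386144e-01,  1.92470460e+00, -1.17364618e-04,
        1.08347233e+00,  2.63339638e-01]), 'qvel': array([-0.81964995, -0.35459708,  0.42334096, -0.00207269, -0.07729571,
        0.38132097]), 'joint_efforts': array([  8.59318703, -40.65074444, -32.83156157,   0.24952713,
         0.35424337,  -0.54310028]), 'eef_pos': array([294.614136  , 385.18364368, 250.21341881]), 'tcp_rot': array([3.14153710e+00, 9.24289979e-05, 2.22233591e+00]), 'contact_force': array([ 0.93664321, -0.07010026,  0.91700709]), 'wrist_torque': array([ 0.04354067, -0.06614343,  0.02254836]), 'grasp_force': 0.0, 'opening': 0.9982970465929775} -395.93700638792757 -81.38682073719232 0.6515395858179276
```

```bash
python3 -m crank '[[-0.044,-0.009,0.0,0,0,0.13,0],[-0.088,-0.018,0.0,0,0,0.26,0],[-0.132,-0.027,0.0,0,0,0.39,0],[-0.176,-0.036,0.0,0,0,0.52,0],[-0.22,-0.045,0.0,0,0,0.656,0]]'; python3 -m crank '[[-0.04,0.02,0.01,0,0,0,0],[-0.08,0.04,0.02,0,0,0,0],[-0.12,0.06,0.03,0,0,0,0],[-0.14,0.07,0.04,0,0,0,0],[-0.14,0.07,0.05,0,0,0,0]]'; python3 -c "
from rig import r
s=r.sense();print(s['qpos'],s['tcp_rot'],s['eef_pos'])"
```

```text
clock: 1.2
eef_pos: [393.2, 183.4, 250.5]
tcp_rot: [3.141, -0.0, 1.566]
contact_force: [1.0, -0.5, -0.5]
opening: 0.999
grasp_force: 0.0
clock: 1.7
eef_pos: [463.9, 42.8, 199.9]
tcp_rot: [3.141, 0.0, 1.568]
contact_force: [0.1, -0.6, -0.7]
opening: 0.998
grasp_force: 0.0
[ 8.91898183e-02  1.65674570e-01  2.01408728e+00 -6.12066217e-04
  9.61111345e-01  9.27580883e-02] [3.14082988e+00 4.33251448e-04 1.56757819e+00] [463.93326096  42.83110064 199.88815332]
```

```bash
python3 -m crank '[[-0.011,0.003,0.01,0,0,0,0],[-0.022,0.006,0.03,0,0,0,0],[-0.022,0.006,0.06,0,0,0,0],[-0.022,0.006,0.09,0,0,0,0],[-0.022,0.006,0.118,0,0,0,0]]'; python3 -m crank '[[0,0,0,0,0,0,0],[0,0,0,0,0,0,1],[0,0,0,0,0,0,1],[0,0,0,0,0,0,1],[0,0,0,0,0,0,1]]' 60;  python3 -m crank '[[0,0,0,0,0,0,1],[0,0,0,0,0,0,1],[0,0,0,0,0,0,1],[0,0,0,0,0,0,1]]'
```

```text
clock: 2.2
eef_pos: [468.3, 23.7, 81.0]
tcp_rot: [-3.142, -0.0, 1.572]
contact_force: [0.4, 0.2, -0.1]
opening: 0.997
grasp_force: 0.0
clock: 2.7
eef_pos: [469.6, 23.3, 83.8]
tcp_rot: [3.14, -0.0, 1.571]
contact_force: [-2.1, 1.0, 9.8]
opening: 0.459
grasp_force: 59.3
clock: 3.1
eef_pos: [469.6, 23.3, 83.8]
tcp_rot: [3.139, -0.0, 1.571]
contact_force: [-1.9, 1.6, 9.6]
opening: 0.459
grasp_force: 59.3
```

```bash
python3 -m crank '[[0,0,-0.01,0,0,0,1],[0,0,-0.03,0,0,0,1],[0,0,-0.06,0,0,0,1],[0,0,-0.09,0,0,0,1],[0,0,-0.12,0,0,0,1]]'; python3 -m crank '[[0,0,0,0,0,0,1],[0,0,0,0,0,0,1]]';python3 - <<'E'
from h import *
for n in("scene","top"):
    f=cams.grab_frame(n); cv2.imwrite(f"pics/{n}1.png",f["image"][:,:,::-1])
a=cv2.imread("pics/scene1.png")[60:370,100:450];b=cv2.imread("pics/top1.png")[60:370,150:500]
cv2.imwrite("pics/l1.png",np.hstack([a,b]))
print(r.sense()['tcp_rot'])
E
```

```text
clock: 3.6
eef_pos: [468.2, 23.1, 204.1]
tcp_rot: [3.142, 0.0, 1.571]
contact_force: [0.6, 0.6, -4.7]
opening: 0.453
grasp_force: 61.2
clock: 3.8
eef_pos: [468.7, 23.1, 202.8]
tcp_rot: [3.14, -0.0, 1.571]
contact_force: [0.8, 0.8, -4.8]
opening: 0.454
grasp_force: 61.4
[-3.13957401e+00  1.38235801e-04  1.57079057e+00]
```

View pics/l1.png

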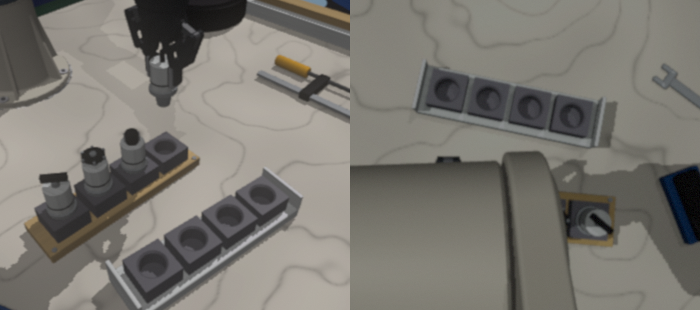

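The drill hangs upright in the gripper at scene crop (163,75), and its socket at (168,148) is empty. I'll carry it over its carrier socket.

```bash
python3 -m crank '[[-0.037,0.031,0,0,0,0,1],[-0.074,0.062,0,0,0,0,1],[-0.111,0.092,0,0,0,0,1],[-0.148,0.123,0,0,0,0,1],[-0.185,0.154,0,0,0,0,1]]'; python3 -m crank '[[0,0,0,0,0,0,1],[0,0,0,0,0,0,1],[0,0,0,0,0,0,1]]'
```

```text
clock: 4.4
eef_pos: [622.7, -163.3, 199.9]
tcp_rot: [-3.138, -0.001, 1.571]
contact_force: [1.2, -0.1, -4.0]
opening: 0.455
grasp_force: 61.8
clock: 4.7
eef_pos: [621.3, -161.1, 200.5]
tcp_rot: [-3.138, -0.001, 1.571]
contact_force: [-0.5, -0.4, -4.0]
opening: 0.454
grasp_force: 62.4
```

```bash
python3 -m crank '[[0,0.001,0.02,0,0,0,1],[0,0.001,0.04,0,0,0,1],[0,0.001,0.06,0,0,0,1],[0,0.001,0.078,0,0,0,1],[0,0.001,0.078,0,0,0,1]]'
python3 - <<'E'
from h import *
f=cams.grab_frame("scene"); cv2.imwrite("pics/l2.png",cv2.resize(f["image"][200:380,180:430,::-1],None,fx=3,fy=3,interpolation=cv2.INTER_CUBIC));
E
```

```text
clock: 5.2
eef_pos: [621.1, -160.2, 121.5]
tcp_rot: [-3.136, -0.002, 1.572]
contact_force: [-2.0, 0.1, -4.3]
opening: 0.455
grasp_force: 62.3
```

View pics/l2.png

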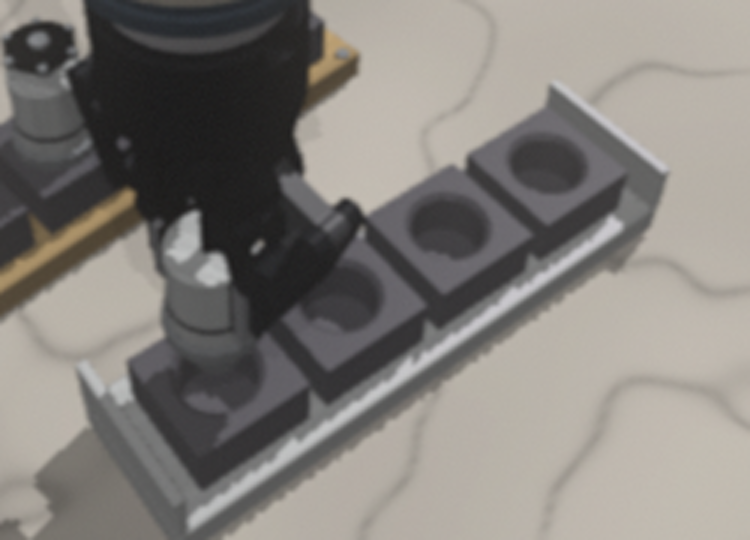

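Run:
```python
from h import *
f=cams.grab_frame("scene");P=lambda u,v,z:print(plane(f,(u/3+180,v/3+200),z).round(1))
P(207,335,95);P(219,378,50);P(202,258,139)
```

```text
[ 626.5 -171.9   95. ]
[ 623.9 -164.5   50. ]
[ 621.6 -167.1  139. ]
```

By the scene camera the tool sits a few mm towards -y of the hole, which is within the play. I'll shift it +3 mm and lower it slowly.

```bash
python3 -m crank '[[0.003,0,0.0,0,0,0,1],[0.003,0.001,0.005,0,0,0,1],[0.003,0.001,0.010,0,0,0,1],[0.003,0.001,0.015,0,0,0,1],[0.003,0.001,0.02,0,0,0,1]]'; python3 -m crank '[[0,0,0.004,0,0,0,1],[0,0,0.008,0,0,0,1],[0,0,0.012,0,0,0,1],[0,0,0.014,0,0,0,1],[0,0,0.014,0,0,0,1]]'
```

```text
clock: 5.8
eef_pos: [624.7, -158.9, 103.8]
tcp_rot: [-3.141, -0.0, 1.571]
contact_force: [-0.7, -0.3, -4.6]
opening: 0.456
grasp_force: 62.3
clock: 6.3
eef_pos: [624.6, -158.8, 89.9]
tcp_rot: [-3.141, -0.0, 1.571]
contact_force: [-0.2, -0.2, -3.9]
opening: 0.452
grasp_force: 62.3
```

```bash
python3 -m crank '[[0,0,0.002,0,0,0,1],[0,0,0.004,0,0,0,1],[0,0,0.006,0,0,0,1],[0,0,0.006,0,0,0,1],[0,0,0.006,0,0,0,1]]';python3 -c "
from rig import cams;import cv2
f=cams.grab_frame('scene'); cv2.imwrite('pics/l3.png',cv2.resize(f['image'][200:380,180:430,::-1],None,fx=3,fy=3,interpolation=cv2.INTER_CUBIC))"
```

```text
clock: 6.8
eef_pos: [624.7, -158.9, 84.3]
tcp_rot: [-3.141, -0.0, 1.571]
contact_force: [0.0, -0.4, -4.7]
opening: 0.454
grasp_force: 62.6
```

View pics/l3.png

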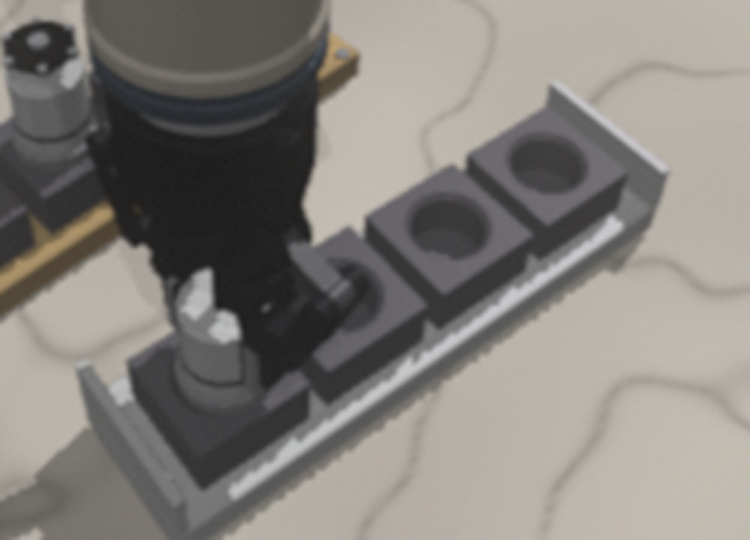

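The drill is nearly down, with its flange around (215,385) over the hole. A little lower, until it bears.

```bash
python3 -m crank '[[0,0,0.001,0,0,0,1],[0,0,0.002,0,0,0,1],[0,0,0.002,0,0,0,1],[0,0,0.002,0,0,0,1]]';python3 -m crank '[[0,0,0.001,0,0,0,1],[0,0,0.0015,0,0,0,1],[0,0,0.0015,0,0,0,1]]'
```

```text
clock: 7.25
eef_pos: [624.9, -158.9, 83.9]
tcp_rot: [3.141, 0.0, 1.571]
contact_force: [-6.5, 1.3, 9.7]
opening: 0.454
grasp_force: 64.1
clock: 7.55
eef_pos: [624.9, -159.0, 83.8]
tcp_rot: [3.141, 0.0, 1.571]
contact_force: [-10.7, 2.8, 23.8]
opening: 0.454
grasp_force: 65.1
```

```bash
python3 -m crank '[[0,0,-0.002,0,0,0,1],[0,0,-0.002,0,0,0,0],[0,0,-0.002,0,0,0,0],[0,0,-0.002,0,0,0,0],[0,0,-0.002,0,0,0,0]]'; python3 -m crank '[[0,0,0,0,0,0,0],[0,0,-0.02,0,0,0,0],[0,0,-0.06,0,0,0,0],[0,0,-0.1,0,0,0,0],[0,0,-0.12,0,0,0,0]]'; python3 -m crank '[[0.022,-0.032,0,0,0,0,0],[0.044,-0.064,0,0,0,0,0],[0.066,-0.096,0,0,0,0,0],[0.088,-0.128,0,0,0,0,0],[0.11,-0.16,0,0,0,0,0]]';python3 -m crank '[[0,0,0,0,0,0,0],[0,0,0,0,0,0,0]]'
```

```text
clock: 8.05
eef_pos: [624.9, -158.9, 82.6]
tcp_rot: [-3.142, -0.0, 1.571]
contact_force: [-0.1, -0.5, -0.2]
opening: 0.999
grasp_force: 0.0
clock: 8.55
eef_pos: [626.2, -159.2, 206.4]
tcp_rot: [3.138, 0.001, 1.571]
contact_force: [-0.1, 0.0, 0.2]
opening: 0.999
grasp_force: 0.0
clock: 9.05
eef_pos: [463.4, -48.2, 202.7]
tcp_rot: [3.141, -0.0, 1.571]
contact_force: [0.9, -0.1, 0.4]
opening: 1.002
grasp_force: 0.0
clock: 9.25
eef_pos: [464.9, -48.6, 203.2]
tcp_rot: [3.14, 0.0, 1.572]
contact_force: [-0.1, 0.0, 0.6]
opening: 1.004
grasp_force: 0.0
```

Run:
```python
from h import *
a=cams.grab_frame("scene")["image"][220:370,200:410,::-1];b=cams.grab_frame("top")["image"][115:215,215:425,::-1]
cv2.imwrite("pics/l4.png",cv2.resize(np.vstack([a,b]),None,fx=2.4,fy=2.4,interpolation=cv2.INTER_CUBIC))
```

```text
(no output)
```

View pics/l4.png

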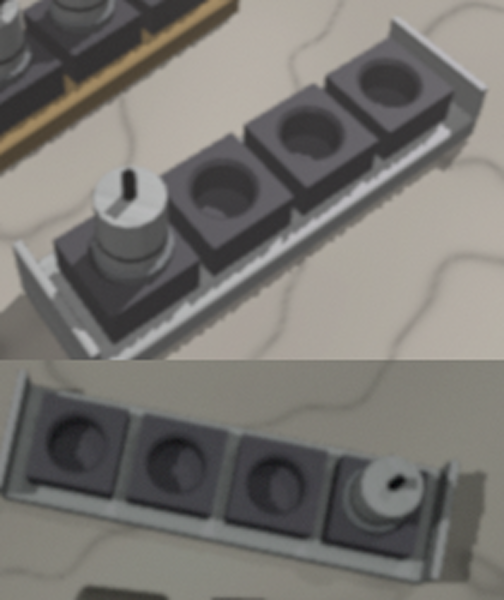

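The drill is seated upright: collar top at (130,195) in the scene part and (391,488) in the top part of the crop. I'll check its position, then grip the straight cutter.

```bash
python3 - <<'E'
from h import *
t=cams.grab_frame("top");s=cams.grab_frame("scene")
p,e=tri(t,(391/2.4+215,128/2.4+115),s,(130/2.4+200,195/2.4+220));print(p,e)
E
python3 -m crank '[[0,0,0.03,0,0,0,0],[0,0,0.06,0,0,0,0],[0,0,0.09,0,0,0,0],[0,0,0.12,0,0,0,0],[0,0,0.12,0,0,0,0]]'; python3 -m crank '[[0,0,0,0,0,0,1],[0,0,0,0,0,0,1],[0,0,0,0,0,0,1],[0,0,0,0,0,0,1],[0,0,0,0,0,0,1]]';python3 -m crank '[[0,0,-0.01,0,0,0,1],[0,0,-0.03,0,0,0,1],[0,0,-0.06,0,0,0,1],[0,0,-0.09,0,0,0,1],[0,0,-0.12,0,0,0,1]]'; python3 -m crank '[[0,0,0,0,0,0,1],[0,0,0,0,0,0,1]]'
```

```text
[ 624.14034696 -160.10616845  102.6666192 ] 0.43125940833939885
clock: 9.95
eef_pos: [462.9, -49.1, 79.6]
tcp_rot: [-3.135, -0.001, 1.57]
contact_force: [0.4, -0.3, 0.6]
opening: 0.999
grasp_force: 0.0
clock: 10.45
eef_pos: [465.4, -49.0, 84.3]
tcp_rot: [3.14, 0.0, 1.571]
contact_force: [-2.9, -0.4, 8.9]
opening: 0.454
grasp_force: 59.2
clock: 10.95
eef_pos: [464.3, -48.8, 204.6]
tcp_rot: [3.141, -0.0, 1.571]
contact_force: [0.5, -0.3, -5.3]
opening: 0.453
grasp_force: 61.3
clock: 11.15
eef_pos: [464.7, -48.9, 203.2]
tcp_rot: [3.14, 0.0, 1.571]
contact_force: [0.6, -0.9, -5.7]
opening: 0.453
grasp_force: 61.8
```

The drill is seated about 3 mm off its axis at z 102.7, and the TCP agrees with the cameras to about 1 mm. Next the straight cutter goes to (635.5,-94.7).

```bash
python3 -m crank '[[-0.011,0.043,0,0,0,0,1],[-0.023,0.086,0,0,0,0,1],[-0.034,0.128,0,0,0,0,1],[-0.046,0.171,0,0,0,0,1],[-0.046,0.171,0,0,0,0,1]]'; python3 -m crank '[[0,0,0,0,0,0,1],[0,0,0.02,0,0,0,1],[0,0,0.04,0,0,0,1],[0,0,0.06,0,0,0,1],[0,0,0.075,0,0,0,1]]'; python3 -m crank '[[0,0,0,0,0,0,1],[0,0,0,0,0,0,1]]'
```

```text
clock: 11.65
eef_pos: [639.7, -96.2, 200.1]
tcp_rot: [3.141, 0.0, 1.57]
contact_force: [0.4, 0.3, -5.8]
opening: 0.454
grasp_force: 63.0
clock: 12.15
eef_pos: [633.2, -94.3, 125.4]
tcp_rot: [-3.138, -0.001, 1.571]
contact_force: [-0.5, 0.2, -5.6]
opening: 0.458
grasp_force: 63.0
clock: 12.35
eef_pos: [635.3, -94.7, 127.7]
tcp_rot: [-3.141, -0.0, 1.571]
contact_force: [0.2, 0.1, -5.4]
opening: 0.453
grasp_force: 62.9
```

Aligned. I'll lower it from 127.7 to about 84.5.

```bash
python3 -m crank '[[0,0,0.006,0,0,0,1],[0,0,0.012,0,0,0,1],[0,0,0.018,0,0,0,1],[0,0,0.024,0,0,0,1],[0,0,0.03,0,0,0,1]]'; python3 -m crank '[[0,0,0.004,0,0,0,1],[0,0,0.008,0,0,0,1],[0,0,0.011,0,0,0,1],[0,0,0.011,0,0,0,1],[0,0,0.011,0,0,0,1]]'; python3 -m crank '[[0,0,0.001,0,0,0,1],[0,0,0.002,0,0,0,1],[0,0,0.0025,0,0,0,1],[0,0,0.003,0,0,0,1]]'
```

```text
clock: 12.85
eef_pos: [635.7, -94.9, 97.2]
tcp_rot: [-3.142, -0.0, 1.571]
contact_force: [0.0, -0.4, -4.8]
opening: 0.451
grasp_force: 62.9
clock: 13.35
eef_pos: [635.9, -94.9, 86.9]
tcp_rot: [3.141, 0.0, 1.571]
contact_force: [-0.6, -0.3, -5.1]
opening: 0.456
grasp_force: 62.9
clock: 13.75
eef_pos: [635.8, -94.9, 84.4]
tcp_rot: [3.141, 0.0, 1.571]
contact_force: [-4.6, 1.3, 5.6]
opening: 0.452
grasp_force: 63.7
```

```bash
python3 -m crank '[[0,0,0,0,0,0,1],[0,0,-0.001,0,0,0,0],[0,0,-0.001,0,0,0,0],[0,0,-0.001,0,0,0,0],[0,0,-0.001,0,0,0,0]]'; python3 -m crank '[[0,0,0,0,0,0,0],[0,0,-0.02,0,0,0,0],[0,0,-0.06,0,0,0,0],[0,0,-0.1,0,0,0,0],[0,0,-0.12,0,0,0,0]]'; python3 -m crank '[[-0.006,-0.044,0,0,0,0,0],[-0.012,-0.088,0,0,0,0,0],[-0.018,-0.132,0,0,0,0,0],[-0.024,-0.176,0,0,0,0,0],[-0.024,-0.176,0,0,0,0,0]]';python3 -m crank '[[0,0,0,0,0,0,0],[0,0,0,0,0,0,0]]'
python3 - <<'E'
from h import *
a=cams.grab_frame("scene")["image"][200:370,120:410,::-1];b=cams.grab_frame("top")["image"][115:300,215:425,::-1]
b=np.pad(b,((0,0),(0,80),(0,0)))
cv2.imwrite("pics/l5.png",cv2.resize(np.vstack([a,b]),None,fx=1.69,fy=1.69,interpolation=cv2.INTER_CUBIC))
E
```

```text
clock: 14.25
eef_pos: [636.0, -94.9, 84.8]
tcp_rot: [3.141, 0.0, 1.571]
contact_force: [-0.2, -0.3, 0.1]
opening: 0.999
grasp_force: 0.0
clock: 14.75
eef_pos: [637.2, -95.1, 208.5]
tcp_rot: [3.137, 0.001, 1.571]
contact_force: [0.4, 0.0, -0.4]
opening: 1.002
grasp_force: 0.0
clock: 15.25
eef_pos: [454.1, -118.7, 204.1]
tcp_rot: [-3.137, -0.001, 1.57]
contact_force: [0.4, 0.6, 0.6]
opening: 0.999
grasp_force: 0.0
clock: 15.45
eef_pos: [461.1, -119.1, 205.3]
tcp_rot: [3.14, 0.0, 1.571]
contact_force: [0.2, 1.0, 0.2]
opening: 1.0
grasp_force: 0.0
```

View pics/l5.png

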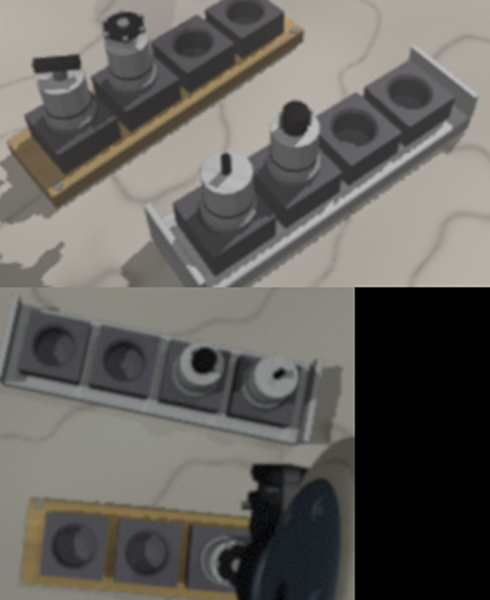

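The drill and straight cutter both stand seated in the carrier. The disc and bar remain on the board, with the gripper above the disc. Next I'll grip the disc.

```bash
python3 -m crank '[[0,-0.001,0.03,0,0,0,0],[0,-0.001,0.06,0,0,0,0],[0,-0.001,0.09,0,0,0,0],[0,-0.001,0.122,0,0,0,0],[0,-0.001,0.122,0,0,0,0]]'; python3 -m crank '[[0,0,0,0,0,0,1],[0,0,0,0,0,0,1],[0,0,0,0,0,0,1],[0,0,0,0,0,0,1],[0,0,0,0,0,0,1]]';python3 -m crank '[[0,0,-0.01,0,0,0,1],[0,0,-0.03,0,0,0,1],[0,0,-0.06,0,0,0,1],[0,0,-0.09,0,0,0,1],[0,0,-0.12,0,0,0,1]]'; python3 -m crank '[[0,0,0,0,0,0,1],[0,0,0,0,0,0,1]]'
python3 - <<'E'
from h import *
cv2.imwrite("pics/l6.png",cams.grab_frame("scene")["image"][60:360,60:460,::-1])
E
```

```text
clock: 16.05
eef_pos: [457.0, -118.1, 79.4]
tcp_rot: [-3.135, -0.002, 1.571]
contact_force: [-0.8, 0.6, 0.9]
opening: 0.998
grasp_force: 0.0
clock: 16.55
eef_pos: [459.6, -119.1, 84.4]
tcp_rot: [3.139, 0.001, 1.571]
contact_force: [-1.5, 0.3, 8.6]
opening: 0.451
grasp_force: 59.3
clock: 17.05
eef_pos: [458.4, -118.8, 204.8]
tcp_rot: [3.141, 0.0, 1.571]
contact_force: [1.5, -0.3, -3.3]
opening: 0.449
grasp_force: 60.9
clock: 17.25
eef_pos: [458.9, -118.9, 203.5]
tcp_rot: [3.14, 0.0, 1.571]
contact_force: [0.2, -0.5, -4.6]
opening: 0.451
grasp_force: 61.0
```

View pics/l6.png

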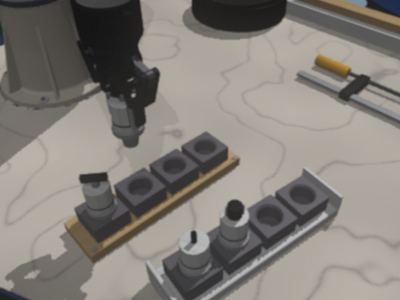

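The disc hangs upright at (127,112). I'll carry it to (648.7,-26.3).

```bash
python3 -m crank '[[0.018,0.038,0,0,0,0,1],[0.037,0.076,0,0,0,0,1],[0.055,0.114,0,0,0,0,1],[0.074,0.152,0,0,0,0,1],[0.0925,0.19,0,0,0,0,1]]'; python3 -m crank '[[0,0,0,0,0,0,1],[0,0,0,0,0,0,1],[0,0,0.025,0,0,0,1],[0,0,0.05,0,0,0,1],[0,0,0.075,0,0,0,1]]'; python3 -m crank '[[0,0,0,0,0,0,1],[0,0,0,0,0,0,1]]'
```

```text
clock: 17.8
eef_pos: [649.0, -25.4, 200.3]
tcp_rot: [-3.138, -0.0, 1.571]
contact_force: [0.5, -1.3, -3.4]
opening: 0.454
grasp_force: 61.6
clock: 18.3
eef_pos: [646.8, -27.1, 126.1]
tcp_rot: [-3.139, 0.0, 1.57]
contact_force: [-0.1, 0.4, -3.8]
opening: 0.457
grasp_force: 62.1
clock: 18.5
eef_pos: [647.5, -26.9, 127.4]
tcp_rot: [-3.139, -0.0, 1.57]
contact_force: [0.4, 0.5, -3.9]
opening: 0.447
grasp_force: 61.9
```

```bash
python3 -m crank '[[0,0.001,0.006,0,0,0,1],[0,0.001,0.012,0,0,0,1],[0,0.001,0.018,0,0,0,1],[0,0.001,0.024,0,0,0,1],[0,0.001,0.03,0,0,0,1]]'; python3 -m crank '[[0,0,0.004,0,0,0,1],[0,0,0.008,0,0,0,1],[0,0,0.011,0,0,0,1],[0,0,0.011,0,0,0,1],[0,0,0.011,0,0,0,1]]'; python3 -m crank '[[0,0,0.001,0,0,0,1],[0,0,0.002,0,0,0,1],[0,0,0.0025,0,0,0,1],[0,0,0.003,0,0,0,1]]'
```

```text
clock: 19.0
eef_pos: [649.7, -26.4, 97.3]
tcp_rot: [-3.142, 0.0, 1.571]
contact_force: [0.1, -0.7, -3.9]
opening: 0.455
grasp_force: 61.9
clock: 19.5
eef_pos: [649.9, -26.4, 86.8]
tcp_rot: [3.141, 0.0, 1.571]
contact_force: [0.2, 0.8, -3.2]
opening: 0.454
grasp_force: 61.9
clock: 19.9
eef_pos: [649.9, -26.4, 84.5]
tcp_rot: [3.141, 0.0, 1.571]
contact_force: [-4.8, 1.1, 8.0]
opening: 0.455
grasp_force: 62.7
```

```bash
python3 -m crank '[[0,0,0,0,0,0,1],[0,0,-0.001,0,0,0,0],[0,0,-0.001,0,0,0,0],[0,0,-0.001,0,0,0,0],[0,0,-0.001,0,0,0,0]]'; python3 -m crank '[[0,0,0,0,0,0,0],[0,0,-0.02,0,0,0,0],[0,0,-0.06,0,0,0,0],[0,0,-0.1,0,0,0,0],[0,0,-0.12,0,0,0,0]]'; python3 -m crank '[[-0.03,-0.036,0,0,0,0,0],[-0.06,-0.072,0,0,0,0,0],[-0.09,-0.108,0,0,0,0,0],[-0.12,-0.144,0,0,0,0,0],[-0.15,-0.18,0,0,0,0,0]]';python3 -m crank '[[-0.012,-0.015,0,0,0,0,0],[-0.012,-0.015,0,0,0,0,0],[-0.012,-0.015,0,0,0,0,0]]'
python3 - <<'E'
from h import *
cv2.imwrite("pics/l7.png",cv2.resize(cams.grab_frame("scene")["image"][160:370,110:410,::-1],None,fx=2.5,fy=2.5,interpolation=cv2.INTER_CUBIC))
E
```

```text
clock: 20.4
eef_pos: [649.9, -26.4, 84.8]
tcp_rot: [3.141, 0.0, 1.571]
contact_force: [0.8, -0.2, -0.2]
opening: 1.002
grasp_force: 0.0
clock: 20.9
eef_pos: [651.2, -26.4, 208.4]
tcp_rot: [3.137, 0.0, 1.571]
contact_force: [0.4, 0.4, -0.5]
opening: 1.003
grasp_force: 0.0
clock: 21.4
eef_pos: [468.3, -177.2, 204.9]
tcp_rot: [3.141, 0.0, 1.571]
contact_force: [0.3, -1.2, -0.4]
opening: 0.997
grasp_force: 0.0
clock: 21.7
eef_pos: [455.2, -188.5, 205.1]
tcp_rot: [3.141, 0.0, 1.57]
contact_force: [1.2, 0.9, -0.1]
opening: 0.999
grasp_force: 0.0
```

View pics/l7.png

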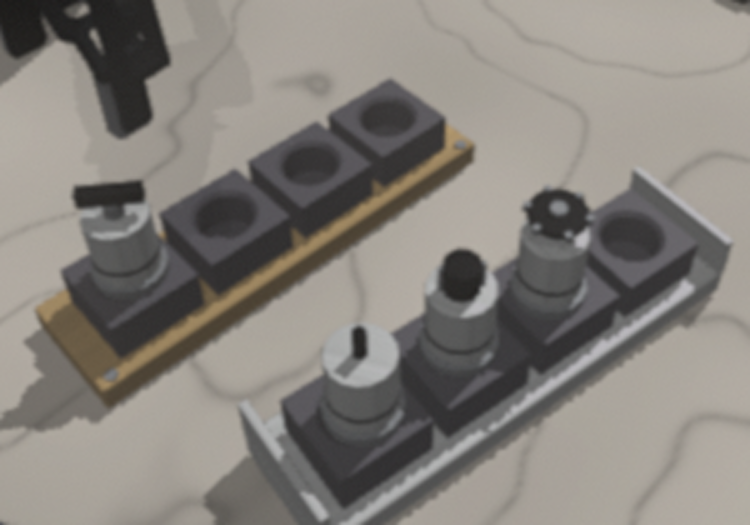

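Three tools are seated upright, at (362,380), (460,310) and (553,260). Only the bar remains, at (122,240).

```bash
python3 -m crank '[[0,0,0.03,0,0,0,0],[0,0,0.06,0,0,0,0],[0,0,0.09,0,0,0,0],[0,0,0.122,0,0,0,0],[0,0,0.122,0,0,0,0]]'; python3 -m crank '[[0,0,0,0,0,0,1],[0,0,0,0,0,0,1],[0,0,0,0,0,0,1],[0,0,0,0,0,0,1],[0,0,0,0,0,0,1]]';python3 -m crank '[[0,0,-0.01,0,0,0,1],[0,0,-0.03,0,0,0,1],[0,0,-0.06,0,0,0,1],[0,0,-0.09,0,0,0,1],[0,0,-0.12,0,0,0,1]]'; python3 -m crank '[[0,0,0,0,0,0,1],[0,0,0,0,0,0,1]]'
```

```text
clock: 22.25
eef_pos: [453.4, -186.5, 79.4]
tcp_rot: [-3.136, -0.003, 1.572]
contact_force: [-1.0, 0.1, 0.2]
opening: 1.002
grasp_force: 0.0
clock: 22.75
eef_pos: [455.2, -188.5, 84.4]
tcp_rot: [3.14, 0.001, 1.571]
contact_force: [-3.4, 0.9, 9.6]
opening: 0.453
grasp_force: 59.2
clock: 23.25
eef_pos: [454.4, -188.2, 204.7]
tcp_rot: [3.141, 0.0, 1.571]
contact_force: [0.1, -0.6, -4.7]
opening: 0.455
grasp_force: 61.2
clock: 23.45
eef_pos: [454.8, -188.4, 203.4]
tcp_rot: [3.14, 0.001, 1.571]
contact_force: [-0.6, 0.1, -5.8]
opening: 0.454
grasp_force: 61.5
```

```bash
python3 -m crank '[[0.029,0.026,0,0,0,0,1],[0.058,0.052,0,0,0,0,1],[0.087,0.078,0,0,0,0,1],[0.116,0.104,0,0,0,0,1],[0.145,0.13,0,0,0,0,1]]'; python3 -m crank '[[0.029,0.026,0,0,0,0,1],[0.058,0.052,0,0,0,0,1],[0.086,0.077,0,0,0,0,1],[0.086,0.077,0,0,0,0,1],[0.086,0.077,0,0,0,0,1]]'; python3 -m crank '[[0,0,0.025,0,0,0,1],[0,0,0.05,0,0,0,1],[0,0,0.075,0,0,0,1],[0,0,0.075,0,0,0,1],[0,0,0.075,0,0,0,1]]'
```

```text
clock: 23.95
eef_pos: [584.4, -42.0, 200.7]
tcp_rot: [-3.138, -0.0, 1.571]
contact_force: [1.0, -0.8, -4.2]
opening: 0.453
grasp_force: 61.9
clock: 24.45
eef_pos: [660.7, 43.2, 200.2]
tcp_rot: [-3.138, 0.0, 1.572]
contact_force: [-1.1, 0.6, -5.4]
opening: 0.457
grasp_force: 62.3
clock: 24.95
eef_pos: [660.8, 41.8, 127.3]
tcp_rot: [-3.139, 0.0, 1.57]
contact_force: [0.6, -0.9, -4.9]
opening: 0.453
grasp_force: 62.0
```

```bash
python3 -m crank '[[0,0,0.006,0,0,0,1],[0,0,0.012,0,0,0,1],[0,0,0.018,0,0,0,1],[0,0,0.024,0,0,0,1],[0,0,0.03,0,0,0,1]]'; python3 -m crank '[[0,0,0.004,0,0,0,1],[0,0,0.008,0,0,0,1],[0,0,0.011,0,0,0,1],[0,0,0.011,0,0,0,1],[0,0,0.011,0,0,0,1]]'; python3 -m crank '[[0,0,0.001,0,0,0,1],[0,0,0.002,0,0,0,1],[0,0,0.0025,0,0,0,1],[0,0,0.003,0,0,0,1]]'
```

```text
clock: 25.45
eef_pos: [661.8, 42.7, 97.4]
tcp_rot: [3.142, 0.0, 1.571]
contact_force: [-0.4, 0.1, -5.1]
opening: 0.451
grasp_force: 62.0
clock: 25.95
eef_pos: [661.9, 42.6, 86.8]
tcp_rot: [3.142, -0.0, 1.571]
contact_force: [0.1, -1.0, -4.7]
opening: 0.454
grasp_force: 62.0
clock: 26.35
eef_pos: [661.9, 42.6, 84.4]
tcp_rot: [3.141, -0.0, 1.571]
contact_force: [-3.9, -0.4, 6.2]
opening: 0.455
grasp_force: 62.7
```

Seated. Now I'll release, lift, move clear and check.

```bash
python3 -m crank '[[0,0,0,0,0,0,1],[0,0,-0.001,0,0,0,0],[0,0,-0.001,0,0,0,0],[0,0,-0.001,0,0,0,0],[0,0,-0.001,0,0,0,0]]'; python3 -m crank '[[0,0,0,0,0,0,0],[0,0,-0.02,0,0,0,0],[0,0,-0.06,0,0,0,0],[0,0,-0.1,0,0,0,0],[0,0,-0.13,0,0,0,0]]'; python3 -m crank '[[0.04,-0.03,0,0,0,0,0],[0.08,-0.06,0,0,0,0,0],[0.12,-0.09,0,0,0,0,0],[0.16,-0.12,0,0,0,0,0],[0.16,-0.12,0,0,0,0,0]]';python3 -m crank '[[0,0,0,0,0,0,0],[0,0,0,0,0,0,0],[0,0,0,0,0,0,0]]'
python3 - <<'E'
from h import *
a=cams.grab_frame("scene")["image"][200:370,200:410,::-1];b=cams.grab_frame("top")["image"][115:215,215:425,::-1]
cv2.imwrite("pics/l8.png",cv2.resize(np.vstack([a,b]),None,fx=2.2,fy=2.2,interpolation=cv2.INTER_CUBIC))
E
```

```text
clock: 26.85
eef_pos: [662.0, 42.6, 84.8]
tcp_rot: [3.141, -0.0, 1.571]
contact_force: [-0.3, 0.2, 0.4]
opening: 0.998
grasp_force: 0.0
clock: 27.35
eef_pos: [662.4, 42.7, 217.3]
tcp_rot: [3.14, -0.0, 1.571]
contact_force: [0.4, 0.9, -0.2]
opening: 0.996
grasp_force: 0.0
clock: 27.85
eef_pos: [538.3, 206.4, 214.8]
tcp_rot: [-3.14, -0.001, 1.575]
contact_force: [-0.6, -0.6, -0.1]
opening: 1.001
grasp_force: 0.0
clock: 28.15
eef_pos: [542.5, 201.7, 214.8]
tcp_rot: [3.141, 0.0, 1.569]
contact_force: [0.0, 0.5, -1.3]
opening: 1.004
grasp_force: 0.0
```

View pics/l8.png

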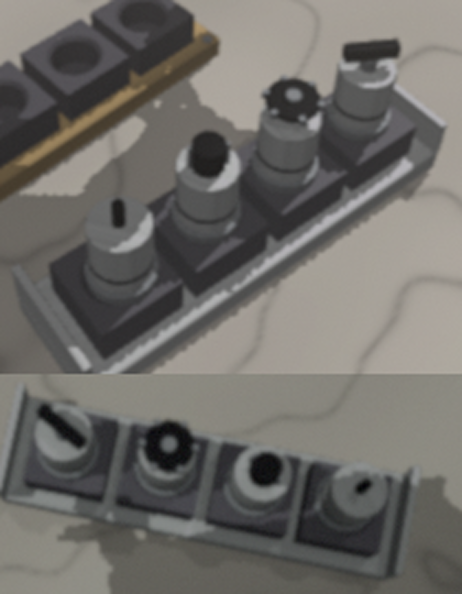

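The carrier, left to right in the top view, now holds bar, disc, straight, drill. That is the reverse of the board's order, and all four stand upright and seated.

```bash
python3 -c "
from rig import sign_off;print(sign_off())"
```

```text
the job is handed in; nothing more can be done
None
```

All four tools are seated upright in the carrier in reverse order (bar, disc, straight, drill from the left) and let go; the job was handed in at about 28 s of the 104 s allowed, and the hand-in gave no verdict.

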